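# Crimp a covered button in the bench press and hold it closed

### The arm

A 6-joint arm with a two-finger parallel gripper is mounted at the origin on the work surface; the furniture and walls round the work are solid. World frame = base frame: x ahead of the robot, y to its left, z up, the work surface at z = 0. Lengths are in m, angles in degrees, forces in N, time in s.
With the tool pointing down it reaches from about 0.35 to 0.875 m from the base axis. Payload 15.5 kg.
Tool frame: the origin (TCP) lies on the centre line of the jaws, within the pads' length; the fingertips stand 22 mm ahead of it and the grasp point (between the pads) lies 3 mm ahead of it; z points along the fingers, y is the line along which they close (so a half turn about z gives the same grasp; the last joint's range is limited). The gripper opens to 85 mm and grips with 20 to 120 N. Pads are 22 mm wide; open, the fingers measure 114 mm over their backs; the gripper's body (76 mm by 85 mm) begins 54 mm behind the grasp point. The pads swing forward as they close: fully open they stand 13 mm farther back than shut.
Start: joints at [-71.992, 28.281, 77.091, -0, 74.628, -5.472], TCP at [0.249, -0.573, 0.253] pointing down, gripper open.
Joint ranges: [-166.48, 166.48], [-47.26, 123.95], [12.59, 153.08], [-70.14, 250.14], [6.76, 159.57], [-176.63, 176.63]. Speed limits (degrees/s): [108.29, 108.29, 147.25, 172.46, 172.46, 172.46].

### API

Orientations are given as [roll, pitch, yaw] about the fixed x, y, z axes, in that order (R = Rz(yaw) Ry(pitch) Rx(roll)).
In Python, from rig import * gives the robot as it stands.
- The arm moves only by the tool drive_tool, never from a script. Its argument "deltas" is a list of rows, each a list of 3 entries, a list of its own where there are three numbers: the finger opening in m, from 0 to 0.0854, then the shift along the tool's x, y, z in m, then the turn, a rotation vector about the tool's x, y, z in degrees. A call has exactly 10 rows; each row shifts and turns the commanded pose from where the row before left it, along the tool's axes as they then stand; what a row does not reach is not made up. A row lasts 1/12 s, in which the tool goes at most 41.7 mm and 7.16 degrees, less where a joint would pass 70% of its speed; a pose out of reach is approached as far as the arm can. A call is refused whole if a number of a shift passes 0.0417 or a number of a turn 7.16, either way. A call with a gripper value outside its range is refused whole. The fingers move at their own pace and stop on an object; "grip_force" is the grip in N (left out, the last holds). Time passes only in rows, so rows that do not move let the fingers close, or fill a call up. It gives the time, the measured TCP pose, the force, the opening and the grip force at its end, in the units of the state.
- observe(): the state, without advancing time (a new reading comes with each control period).
- get_image(name): name is "scene" or "top" or "wrist"; returns the picture (420x560x3 uint8, red, green, blue); there is no depth.
- camera_params(name): a dict with "fov_y" (degrees; the focal length in pixels is half the picture's height over the tangent of half this angle, whatever the lens; pixels are square), "cx", "cy" (the principal point, pixels), "world_to_cam" (4x4, takes a point from world to camera coordinates). Camera axes: x right, y down, z forward; pixel columns grow to the right and rows downward; lengths in m; the calibration is good to about 2 mm. A picture is of the moment at which its call begins: read the wrist's pose just before it. camera_params takes no time and is no camera call; for the wrist camera it gives the pose at the moment of the call.
- sign_off(): hands the job in; it is judged then, once.
The state is a dict: "clock": time; "joints": joint angles; "qvel": joint speeds; "effort": joint torques, N m; "ee_pos": TCP position; "ee_rot": TCP orientation; "force": force on the tool from outside, world axes, zero at the start; "torque": the same for the moment, N m; "opening": finger opening in m; "grip_force": force on a finger pad.
Only numpy, scipy, OpenCV 4.12 (cv2) and the standard library are available. Lean on these libraries where they do the work, as an engineer would, in place of code of your own. Each camera call takes 0.05 s, during which the arm holds its last target. There are 200 camera calls.

### The job

Press the upholstery button: stand the loaded die (the one with the button and its little wire eye showing on top, not the empty cup) fully down in the round nest of the press's sliding carriage and let go of it, then push the carriage all the way home under the ram. Only then pull the press handle down against its spring until the button's back plate is pressed fully home, and keep the handle pulled down firmly: the program finishes while still holding it so. Leave the empty die and the other things on the bench alone.

Things in the scene. Friction and masses are not known exactly. Their poses are not given: they have to be found in the camera images.
- press: Grey rack-and-pinion button press, fixed, place and yaw vary. Origin on the bench under the ram axis; x from the open front (handle side) to the column, y to the side where the carriage comes out (left), z up. Bed 150 x 300 mm. Column, head and ram guide: x -25 to +110 mm, y +-28 mm, 236 mm high; ram top at 270 mm; spring drum to y +60 mm at z 171 to 219 mm.
- press_carriage (a joint): Steel carriage sliding in the press bed, m: 0 = pulled out to press +y, 0.130 = fully home against its stop with the nest under the ram; moves along press -y as it grows. Starts between 0 and 0.025; friction of about 2.5 N keeps it where it is left. Plate 64 mm wide (press x), 160 mm long, top 32 mm above the bench between gib strips 38 mm high.
- nest (a point): Centre of the mouth of the nest, a blind round hole of 37 mm diameter and 12 mm depth in the carriage's flat top, 32 mm above the bench. Axes as the press's. Moves with the carriage.
- carriage_knob (a point): Middle of the upright black knob on the carriage's outer end: 23 mm diameter, from 44 to 72 mm above the bench on a 12 mm post, 95 mm from the nest along the press's +y. Moves with the carriage.
- die_loaded: Loose dark steel die, 0.3 kg, with a cloth-covered button in it. Origin: centre of the underside, z up. Foot 34 mm diameter, 9 mm high, chamfered; body 44 mm diameter from 9 to 41 mm, its underside rests on the carriage when seated (origin then 9 mm below nest); on top the button's steel back plate, 27 mm diameter, 5 mm proud, with a small wire eye.
- button_back (a joint): How far the button's back plate has been pressed into the die, in m: 0 at the start, 0.004 = fully home. Moving it takes about 40 N from the ram; it stays where it is pressed.
- die_empty: Die of the same outer size as the loaded one but an empty open cup, with no button. Stands loose on the bench next to the loaded die, either one on either side. Origin in the centre of its underside. Stays where it is.
- press_lever (a joint): Pull handle on the right (-y) side of the head, rad: 0 = up at rest, sloping 0.65 rad up towards press -x; grows as it is pulled down about an axis parallel to press y; stop at 1.40. Moves the ram 20 mm down per rad. With the loaded die under the ram the punch meets the plate at about 0.90; plate home at about 1.10. Sprung: about 4 N at the grip at rest, 9 N at 1.1, 14 N while pressing the button.
- lever_pivot (a point): The handle's hinge axis, 195 mm above the bench, 20 mm behind the ram axis (press +x) and 46 mm to its right (press -y).
- lever_grip (a point): Middle of the handle's round black grip: 22 mm diameter, 70 mm long along the handle, on a 13 mm rod, 175 mm from lever_pivot; a 29 mm ball ends the handle 42 mm farther out. About 300 mm above the bench at rest, 120 mm when the button is home.
- press_ram: Steel ram, moves straight down on the press's z axis; origin where the press's is while at rest. Its end is a hollow punch, 25 to 29 mm diameter, whose face is 87 mm above the bench at rest.
- pin_tin: Small dark red hinged pin tin, 67 x 98 x 27 mm, loose bystander. Origin at the centre of its underside.
- staples_a: Cardboard staple box, 54 x 102 x 30 mm, loose bystander. Origin at the centre of its underside.
- webbing_roll: Roll of webbing, 100 mm diameter, 48 mm high, loose bystander. Origin at the centre of its underside.
- masking_tape: Roll of masking tape lying flat, 104 mm diameter, 25 mm high, loose bystander. Origin at the centre of its underside.

How it is judged (in metres and radians):
On the way, in this order (a step that is already met when the one before it is completed fails the run):
1. the loaded die stands fully down in the nest of the carriage, let go, with the carriage still out (horizontal distance between die_loaded and nest below 0.004 m and z of die_loaded in the frame of nest below -0.007 m and angle between die_loaded's own z axis and vertical below 0.06 rad and contact force between the fingers and die_loaded below 0.5 N and value of joint press_carriage below 0.11 m), for 0.2 s.
2. the carriage is fully home with the die seated in it (value of joint press_carriage above 0.127 m and horizontal distance between die_loaded and nest below 0.004 m and z of die_loaded in the frame of nest below -0.007 m), for 0.2 s.
3. the handle is pulled down, the back plate is fully home and the ram bears on it for a second (value of joint button_back above 0.0035 m and value of joint press_lever above 1.05 rad and contact force between press_ram and die_loaded above 8 N), for 1 s.
At the end, for the whole second after the job is handed in: Loaded die in the nest (within 4 mm, foot 7 mm in, upright), carriage home (127 of 130 mm), back plate in 3.5 of 4 mm, the fingers still holding the handle down (1.05 rad, 3 N) with the ram bearing on the button (8 N); the empty die within 30 mm of its place (all of step 2 and all of step 3 and contact force between the fingers and press_lever above 3 N and angle between die_loaded's own z axis and vertical below 0.06 rad and distance of die_empty from where it was at the start of the episode below 0.03 m); the arm keeps its last pose, push and grip.
It fails at once if the handle is pulled down before the carriage is home (value of joint press_lever above 0.4 rad and value of joint press_carriage below 0.125 m).
It fails at once if the empty die or a bystander is knocked away (more than 30 mm) or the empty die is tipped over (distance of any of die_empty, pin_tin, staples_a, webbing_roll, masking_tape from where it was at the start of the episode above 0.03 m or angle between die_empty's own z axis and vertical above 0.5 rad).
It also fails if it takes over 69 s, if anything falls off the work surface, if the arm or the gripper's body presses on something with over 40 N, if the wrist force passes 120 N, or if a joint passes its speed limit or range.

## Working session

There is one attempt and no reset: what is moved stays moved. The work goes in short steps, Python scripts to look and compute and a tool call to move; the robot and the scene stay as the last step left them, time stands still between calls to the robot, and variables do not carry over. Pictures are saved under pics/ and viewed, at most 10 in all, crops included, and the job is handed in when it is done.

Besides the shell and the picture viewer there is one more tool, called after "Emit:" as name(argument=value, ...) on one line, values as JSON. drive_tool: Moves the arm, as the interface text tells. Its arguments: {"type":"object","properties":{"deltas":{"type":"array"},"grip_force":{"type":"number"}},"required":["deltas"]}

```bash
mkdir -p pics; ls; python3 - <<'E'
from rig import *
import cv2,numpy as np
s=observe();print(s)
for n in("scene","top"):
    cv2.imwrite(f"pics/{n}0.png",get_image(n)[:,:,::-1])
    c=camera_params(n);print(n,c["fov_y"],c["cx"],c["cy"],np.round(c["world_to_cam"],3).tolist())
E
```

```text
pics
{'clock': 0.0, 'joints': array([-7.19922043e+01,  2.83145912e+01,  7.71278449e+01, -7.75876787e-04,
        7.46264766e+01, -5.47078990e+00]), 'qvel': array([-0.0567576 ,  0.01678933, -0.02778198,  0.05525395,  0.00254739,
       -0.02183486]), 'effort': array([-4.22163372e-03, -8.82180476e+01, -3.83871067e+01, -5.43136030e-04,
        1.03022959e-02, -1.82672181e-05]), 'ee_pos': array([ 0.24891065, -0.572938  ,  0.25269919]), 'ee_rot': array([-1.79931330e+02, -5.82554786e-03,  2.34787883e+01]), 'force': array([ 0.68051209,  1.54219328, -0.00742073]), 'torque': array([-0.00382266,  0.00834932,  0.00423621]), 'grip_force': 0.0, 'opening': 0.08527124535923622}
scene 42.273942377599724 275.8178649515226 221.35868782936947 [[-0.615, -0.788, -0.022, 0.4], [-0.331, 0.284, -0.9, 0.305], [0.715, -0.547, -0.435, 1.449], [0.0, 0.0, 0.0, 1.0]]
top 57.35617111593705 272.18027417138524 210.57471519611212 [[-0.001, -1.0, -0.002, 0.076], [-0.973, 0.001, -0.231, 0.546], [0.231, 0.002, -0.973, 1.38], [0.0, 0.0, 0.0, 1.0]]
```

View pics/top0.png

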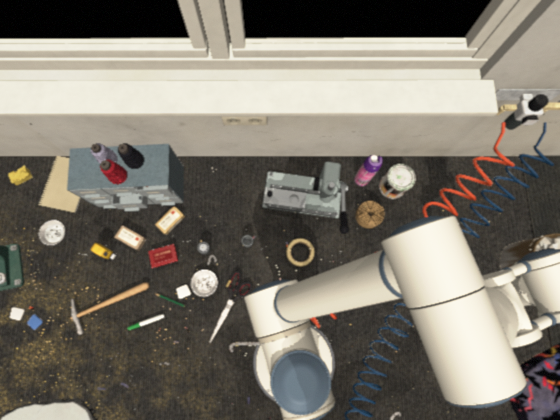

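View pics/scene0.png

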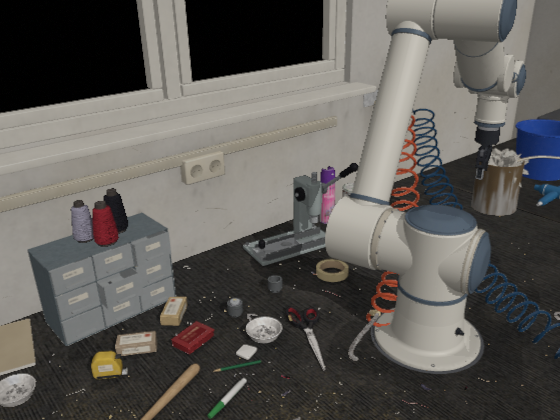

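Top view: press near (305,195), dies near (204,247) and (248,236), handle towards the robot at about (345,225). I'll zoom in on both views.

```bash
cat > h.py <<'E'
from rig import *
import cv2,numpy as np
from scipy.spatial.transform import Rotation as R
def ray(n,u,v,c=None):
    c=c or camera_params(n);f=210/np.tan(np.radians(c["fov_y"]/2));W=np.array(c["world_to_cam"])
    d=W[:3,:3].T@np.array([(u-c["cx"])/f,(v-c["cy"])/f,1]);return -W[:3,:3].T@W[:3,3],d
def onz(n,u,v,z,c=None):
    o,d=ray(n,u,v,c);return o+d*(z-o[2])/d[2]
def proj(n,p,c=None):
    c=c or camera_params(n);f=210/np.tan(np.radians(c["fov_y"]/2));W=np.array(c["world_to_cam"])
    q=W[:3,:3]@np.array(p)+W[:3,3];return q[:2]/q[2]*f+[c["cx"],c["cy"]]
E
python3 - <<'E'
from h import *
a=cv2.imread("pics/top0.png")[150:270,190:360];b=cv2.imread("pics/scene0.png")[150:330,220:370]
a=cv2.resize(a,(425*1,300),interpolation=cv2.INTER_CUBIC)
a=cv2.resize(cv2.imread("pics/top0.png")[150:270,190:360],None,fx=4.7,fy=4.7,interpolation=cv2.INTER_CUBIC)
cv2.imwrite("pics/c1.png",a); 
for p in [(204,247),(248,236)]: print(onz("top",*p,0.04))
for p in [(235,308),(275,284)]: print(onz("scene",*p,0.02))
E
```

```text
[0.41209392 0.3312885  0.04      ]
[0.45356903 0.16710847 0.04      ]
[0.40815042 0.33561996 0.02      ]
[0.43487338 0.170187   0.02      ]
```

View pics/c1.png

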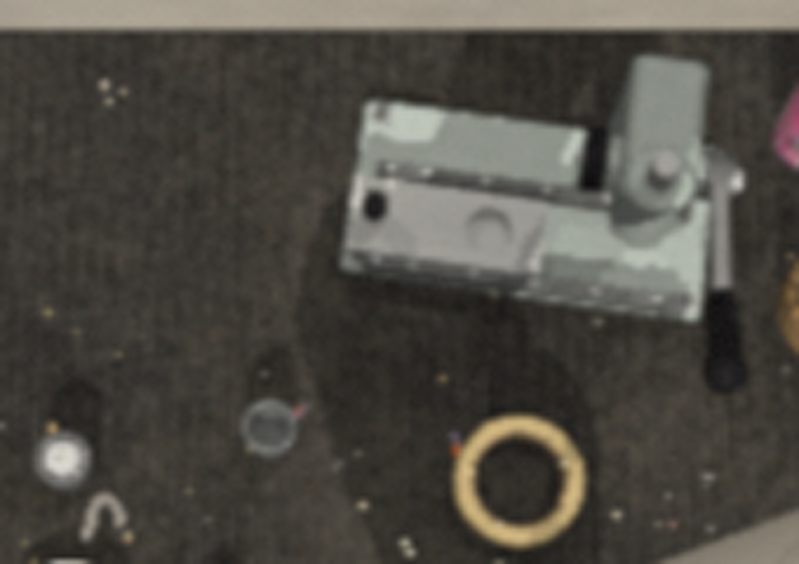

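The crop shows the loaded die with its bright plate at crop (62,460) and the empty cup at (268,428). The nest is at (490,227), the knob at (375,205), the ram top at (664,165), the grip at about (722,325) and the ball at (724,375).

```bash
python3 - <<'E'
from h import *
f=lambda x,y,z:onz("top",190+x/4.7-.4,150+y/4.7-.4,z)
D=f(62,460,.046);E=f(268,428,.041);N=f(490,227,.030);K=f(375,205,.072);P=f(664,165,.27)
co=[f(368,100,.03),f(345,268,.03),f(697,320,.03)]
print("die",D,"empty",E,"nest",N,"knob",K,"ram",P,"|N-K|",np.linalg.norm((N-K)[:2]))
for a,b in((N,K),(P,N),(P,K),(co[2],co[1])):
    d=(b-a)[:2];print(np.linalg.norm(d),np.degrees(np.arctan2(-d[0],d[1])))
print(co, np.linalg.norm(co[0]-co[1]))
print(f(724,375,.31),f(722,325,.30))
E
```

```text
die [0.40949244 0.33463889 0.046     ] empty [0.4356876  0.17197652 0.041     ] nest [ 0.60475987 -0.00826904  0.03      ] knob [0.61178795 0.08636062 0.072     ] ram [ 0.58378803 -0.11608867  0.27      ] |N-K| 0.09489028606311845
0.09489028606311845 -4.247522585660647
0.10984029153062483 -11.00707901657988
0.20437638954393675 -7.874386884360569
0.2907985877450957 -8.724475824263658
[array([0.71547887, 0.09272815, 0.03      ]), array([0.57002329, 0.11137529, 0.03      ]), array([ 0.52591407, -0.17605852,  0.03      ])] 0.14664597399247503
[ 0.42824215 -0.14375503  0.31      ] [ 0.46375123 -0.14577236  0.3       ]
```

Emit:
drive_tool(deltas=[[0.085,[0,0,-0.017],[0,0,-5.8]],[0.085,[0,0,-0.017],[0,0,-5.8]],[0.085,[0,0,-0.017],[0,0,-5.8]],[0.085,[0,0,-0.017],[0,0,-5.8]],[0.085,[0,0,-0.017],[0,0,-5.8]],[0.085,[0,0,-0.017],[0,0,-5.8]],[0.085,[0,0,-0.017],[0,0,-5.8]],[0.085,[0,0,-0.017],[0,0,-5.8]],[0.085,[0,0,-0.017],[0,0,-5.8]],[0.085,[0,0,-0.017],[0,0,-5.8]]])

```text
clock: 0.93
ee_pos: [0.2489, -0.573, 0.4238]
ee_rot: [-180.0, -0.0, 81.8]
force: [-1.3, 0.4, 0.3]
opening: 0.0851
grip_force: 0.0
```

Emit:
drive_tool(deltas=[[0.085,[0.035,0.0194,0],[0,0,0]],[0.085,[0.035,0.0194,0],[0,0,0]],[0.085,[0.035,0.0194,0],[0,0,0]],[0.085,[0.035,0.0194,0],[0,0,0]],[0.085,[0.035,0.0194,0],[0,0,0]],[0.085,[0.035,0.0194,0],[0,0,0]],[0.085,[0.035,0.0194,0],[0,0,0]],[0.085,[0.038,0.013,0],[0,0,0]],[0.085,[0.038,0.013,0],[0,0,0]],[0.085,[0.038,0.013,0],[0,0,0]]])

```text
clock: 1.77
ee_pos: [0.4755, -0.2422, 0.423]
ee_rot: [-180.0, -0.0, 81.5]
force: [0.5, -0.3, -0.6]
opening: 0.0848
grip_force: 0.0
```

Emit:
drive_tool(deltas=[[0.085,[0.038,0.013,0],[0,0,0]],[0.085,[0.038,0.013,0],[0,0,0]],[0.085,[0.038,0.013,0],[0,0,0]],[0.085,[0.038,0.013,0],[0,0,0]],[0.085,[0.035,-0.0095,0],[0,0,0]],[0.085,[0.035,-0.0095,0],[0,0,0]],[0.085,[0.035,-0.0095,0],[0,0,0]],[0.085,[0.035,-0.0095,0],[0,0,0]],[0.085,[0.035,-0.0095,0],[0,0,0]],[0.085,[0.035,-0.0095,0],[0,0,0]]])

```text
clock: 2.6
ee_pos: [0.5231, 0.1163, 0.4231]
ee_rot: [-180.0, 0.0, 81.5]
force: [1.0, -0.8, -0.3]
opening: 0.0852
grip_force: 0.0
```

Emit:
drive_tool(deltas=[[0.085,[0.024,-0.018,0.021],[0,0,0]],[0.085,[0.024,-0.018,0.021],[0,0,0]],[0.085,[0.024,-0.018,0.021],[0,0,0]],[0.085,[0.024,-0.018,0.021],[0,0,0]],[0.085,[0.024,-0.018,0.021],[0,0,0]],[0.085,[0.024,-0.018,0.021],[0,0,0]],[0.085,[0.024,-0.018,0.021],[0,0,0]],[0.085,[0.024,-0.018,0.021],[0,0,0]],[0.085,[0,0,0],[0,0,0]],[0.085,[0,0,0],[0,0,0]]])

```text
clock: 3.43
ee_pos: [0.4085, 0.3265, 0.2541]
ee_rot: [-179.9, 0.1, 81.6]
force: [0.2, -0.7, -0.0]
opening: 0.0849
grip_force: 0.0
```

```bash
python3 - <<'E'
from h import *
s=observe();c=camera_params("wrist");im=get_image("wrist")
cv2.imwrite("pics/w1.png",im[:,:,::-1]);print(s["ee_pos"],s["ee_rot"],s["joints"])
W=np.array(c["world_to_cam"]);print(W[:3,:3].round(2),-W[:3,:3].T@W[:3,3],c["fov_y"])
print(proj("wrist",[.4095,.3346,.046],c))
import pickle;pickle.dump(c,open("w1.pkl","wb"))
E
```

```text
[0.40846169 0.32651012 0.25407965] [-1.79879674e+02  1.03798868e-01  8.16261441e+01] [ 3.20936799e+01  2.01101439e+01  9.12183018e+01 -9.36995917e-04
  6.88304623e+01  4.04679843e+01]
[[ 0.99 -0.15 -0.  ]
 [-0.14 -0.95  0.27]
 [-0.04 -0.27 -0.96]] [0.41813058 0.39508504 0.37398485] 66.57422721639318
[280.3998901  176.87146656]
```

View pics/w1.png

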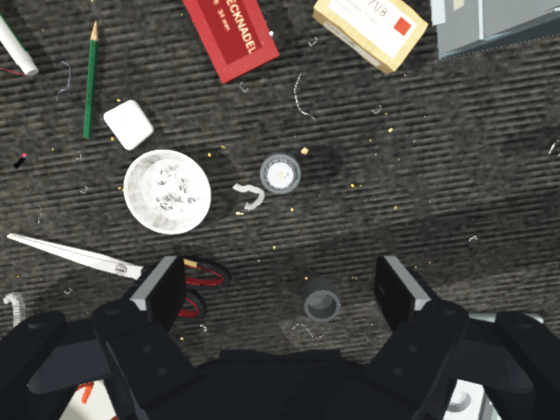

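The loaded die's plate shows at wrist (281,173) and the empty cup at (321,302).

```bash
python3 - <<'E'
from h import *
import pickle;c=pickle.load(open("w1.pkl","rb"))
g=cv2.cvtColor(cv2.imread("pics/w1.png"),cv2.COLOR_BGR2GRAY)
for v,r,p,z in(("plate",18,(281,173),.046),):
    m=((g>110)*255).astype(np.uint8);k=np.zeros_like(m);cv2.circle(k,p,r,255,-1);m&=k
    (x,y),rr=cv2.minEnclosingCircle(cv2.findNonZero(m));M=cv2.moments(m,True);q=(M["m10"]/M["m00"],M["m01"]/M["m00"])
    print(x,y,rr,q,onz("wrist",x,y,z,c),onz("wrist",*q,z,c), proj("wrist",onz("wrist",x,y,z,c)+[.0135,0,0],c))
print("body rim", onz("wrist",280.5,174.5,.041,c))
E
```

```text
281.0 173.0 18.000099182128906 (280.66356107660454, 172.92546583850933) [0.41070411 0.33852766 0.046     ] [0.41037075 0.33865541 0.046     ] [293.92255748 171.11900444]
body rim [0.40983966 0.33616457 0.041     ]
```

Emit:
drive_tool(deltas=[[0.085,[0.0106,0,0.038],[0,0,0]],[0.085,[0,0,0.038],[0,0,0]],[0.085,[0,0,0.038],[0,0,0]],[0.085,[0,0,0],[0,-5,0]],[0.085,[0,0,0],[0,-5,0]],[0.085,[0.0035,0,0.02],[0,0,0]],[0.085,[0.0035,0,0.02],[0,0,0]],[0.085,[0.0035,0,0.02],[0,0,0]],[0.085,[0.0035,0,0.02],[0,0,0]],[0.085,[0.0035,0,0.02],[0,0,0]]])

```text
clock: 4.32
ee_pos: [0.4128, 0.3358, 0.0397]
ee_rot: [179.9, 9.9, 81.4]
force: [0.2, 0.7, -0.2]
opening: 0.0847
grip_force: 0.0
```

Emit:
drive_tool(deltas=[[0.085,[0,0,0],[0,0,0]],[0.085,[0,0,0],[0,0,0]],[0.04,[0,0,0],[0,0,0]],[0.04,[0,0,0],[0,0,0]],[0.04,[0,0,0],[0,0,0]],[0.04,[0,0,0],[0,0,0]],[0.04,[0,0,0],[0,0,0]],[0.04,[0,0,0],[0,0,0]],[0.04,[0,0,0],[0,0,0]],[0.04,[0,0,0],[0,0,0]]], grip_force=50)

```text
clock: 5.15
ee_pos: [0.4118, 0.3365, 0.0411]
ee_rot: [179.9, 9.9, 81.5]
force: [-1.0, -1.4, 14.9]
opening: 0.0419
grip_force: 48.9
```

```bash
python3 - <<'E'
from h import *
s=observe();print(s["ee_pos"],s["ee_rot"],s["opening"],s["force"])
c=camera_params("wrist");cv2.imwrite("pics/w2.png",get_image("wrist")[:,:,::-1])
import pickle;pickle.dump((c,s),open("w2.pkl","wb"))
E
```

```text
[0.41181307 0.33654006 0.04106171] [179.92193462   9.9389076   81.48070608] 0.04190796976174001 [-0.95972779 -1.35684998 14.88816686]
```

View pics/w2.png

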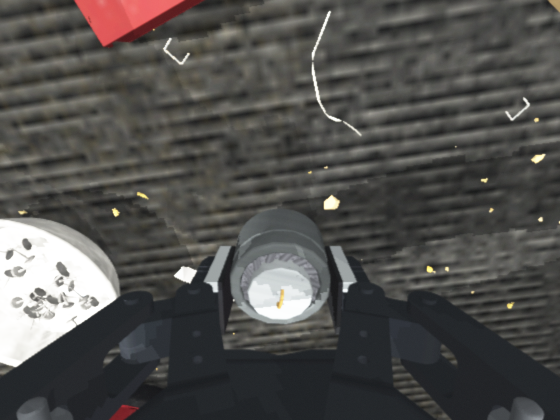

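The die sits between the pads. The plate's bright disc is about (281,291), and the upper rim ellipse is centred near (280,278).

```bash
python3 - <<'E'
from h import *
import pickle;c,s=pickle.load(open("w2.pkl","rb"))
im=cv2.imread("pics/w2.png");g=cv2.cvtColor(im,cv2.COLOR_BGR2GRAY)
T=s["ee_pos"]
for dy in (-.003,0,.003):
  for r,z in((.0135,.046),(.022,.041),):
    C=np.array([T[0]-.0005,T[1]+dy,z]);pts=np.array([proj("wrist",C+[r*np.cos(a),r*np.sin(a),0],c) for a in np.linspace(0,6.28,40)])
    print(dy,r,"x",pts[:,0].min().round(),pts[:,0].max().round(),"y",pts[:,1].min().round(),pts[:,1].max().round())
m=((g>130)*255).astype(np.uint8)
n,l,st,ce=cv2.connectedComponentsWithStats(m[240:330,230:332]);i=1+st[1:,4].argmax();print(st[i]+[230,240,0,0,0])
print(g[200:335:3,281])
print(g[290,225:340:3])
E
```

```text
-0.003 0.0135 x 248.0 314.0 y 274.0 325.0
-0.003 0.022 x 229.0 333.0 y 249.0 331.0
0 0.0135 x 247.0 313.0 y 268.0 320.0
0 0.022 x 228.0 332.0 y 243.0 326.0
0.003 0.0135 x 245.0 312.0 y 262.0 315.0
0.003 0.022 x 226.0 332.0 y 236.0 321.0
[ 233  253   94   71 4204]
[ 71  71  76  78  79  80  80  83  83  81  98  83  82  83  96 120 113 108
 150 109 146 168 168 220 206 201 210 208 214 231 184 185 208 208 226 233
 251 253 254 253 171 140 112  87  57]
[ 32  32 104 134 136 106 110 125 223 235 235 235 235 235 235 233 210 212
 214 192 238 238 238 238 237 213 205 198 192 158 126  79  95  98 121  43
  26  27  45]
```

Emit:
drive_tool(deltas=[[0.04,[-0.007,0,-0.039],[0,0,0]],[0.04,[-0.007,0,-0.039],[0,0,0]],[0.04,[-0.007,0,-0.039],[0,0,0]],[0.04,[-0.007,0,-0.039],[0,0,0]],[0.04,[-0.007,0,-0.039],[0,0,0]],[0.04,[-0.028,0.022,0.005],[0,0,0]],[0.04,[-0.028,0.022,0.005],[0,0,0]],[0.04,[-0.028,0.022,0.005],[0,0,0]],[0.04,[-0.028,0.022,0.005],[0,0,0]],[0.04,[-0.028,0.022,0.005],[0,0,0]]])

```text
clock: 6.03
ee_pos: [0.4993, 0.1771, 0.2381]
ee_rot: [180.0, 10.0, 81.5]
force: [1.0, 1.3, -2.9]
opening: 0.0418
grip_force: 53.3
```

Emit:
drive_tool(deltas=[[0.04,[-0.028,0.022,0.005],[0,0,0]],[0.04,[-0.028,0.022,0.005],[0,0,0]],[0.04,[-0.028,0.022,0.005],[0,0,0]],[0.04,[-0.028,0.022,0.005],[0,0,0]],[0.04,[-0.028,0.022,0.005],[0,0,0]],[0.04,[-0.028,0.022,0.005],[0,0,0]],[0.04,[0,0,0],[0,0,0]],[0.04,[0,0,0],[0,0,0]],[0.04,[0,0,0],[0,0,0]],[0.04,[0,0,0],[0,0,0]]])

```text
clock: 6.87
ee_pos: [0.6037, -0.0089, 0.2373]
ee_rot: [-180.0, 10.0, 81.5]
force: [0.5, 0.9, -2.4]
opening: 0.0421
grip_force: 53.3
```

```bash
python3 - <<'E'
from h import *
s=observe();print(s["ee_pos"],s["ee_rot"],s["opening"],s["force"],s["joints"])
c=camera_params("wrist");cv2.imwrite("pics/w3.png",get_image("wrist")[:,:,::-1])
import pickle;pickle.dump((c,s),open("w3.pkl","wb"))
print(proj("wrist",[.605,-.008,.032],c))
E
```

```text
[ 0.60369772 -0.0088669   0.23731202] [-179.97712978    9.98891672   81.52338181] 0.04206879858436185 [ 0.49723759  0.91875768 -2.44349993] [ -1.38120434  28.47724727  80.2945279  -10.37955837  72.76688906
  10.31354055]
[281.39365106 150.18684408]
```

View pics/w3.png

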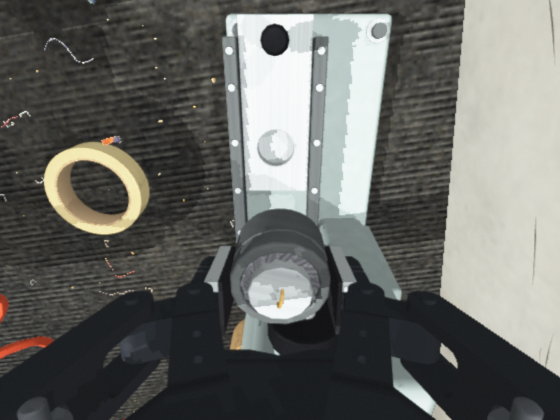

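The nest shows at about (276,147) and the knob at (274,39). I'll fit the nest rim.

```bash
python3 - <<'E'
from h import *
import pickle;c,s=pickle.load(open("w3.pkl","rb"))
g=cv2.cvtColor(cv2.imread("pics/w3.png"),cv2.COLOR_BGR2GRAY)
print(g[146,250:305]);print(g[120:175,276])
h=cv2.HoughCircles(cv2.GaussianBlur(g[110:190,235:315],(0,0),1),cv2.HOUGH_GRADIENT,1,40,param1=60,param2=8,minRadius=14,maxRadius=22)
print(h)
P=np.array([.6045,-.008,.032])
print([proj("wrist",P+d,c).round(1).tolist() for d in np.array([[.0185,0,0],[-.0185,0,0],[0,.0185,0],[0,-.0185,0]])])
m=((g<60)*255).astype(np.uint8)[15:65,250:300];M=cv2.moments(m,True);k=(250+M["m10"]/M["m00"],15+M["m01"]/M["m00"]);print(k,onz("wrist",*k,.068,c))
for u,v in((276,147),(276,146),(275.5,147)):print(onz("wrist",u,v,.032,c))
# gib outer/inner edges: bolts
for u,v in((229,51),(235,143),(320,51),(317,143),(314,191)):print("bolt",onz("wrist",u,v,.038,c))
E
```

```text
[248 249 249 248 247 246 238 201 182 200 209 210 208 205 205 207 206 205
 204 208 224 243 247 247 248 248 246 246 245 245 245 247 247 246 246 247
 243 233 227 226 227 226 224 215 229 230 240 246 246 246 247 248 249 249
 249]
[247 247 247 247 247 247 247 247 246 225 200 195 202 234 240 241 242 244
 246 247 246 246 246 246 246 246 246 246 246 246 245 245 245 245 245 240
 236 215 184 170 169 167 154 138 133 153 218 243 247 247 247 247 247 247
 247]
[[[39.5 37.5 18.1]]]
[[299.3, 147.6], [262.6, 152.9], [278.1, 131.9], [283.5, 167.7]]
(274.48540706605223, 39.52073732718894) [0.61365907 0.08862232 0.068     ]
[ 0.60017239 -0.00400353  0.032     ]
[ 0.60032656 -0.00300449  0.032     ]
[ 0.59968123 -0.00393023  0.032     ]
bolt [0.57332614 0.08675505 0.038     ]
bolt [0.56180246 0.00736219 0.038     ]
bolt [0.6507675  0.07521492 0.038     ]
bolt [ 0.64037089 -0.00436236  0.038     ]
bolt [ 0.6323622  -0.05417775  0.038     ]
```

Emit:
drive_tool(deltas=[[0.04,[0.0025,-0.003,0],[0,0,0]],[0.04,[0.0042,0,0.024],[0,0,0]],[0.04,[0.0042,0,0.024],[0,0,0]],[0.04,[0.0042,0,0.024],[0,0,0]],[0.04,[0.0042,0,0.024],[0,0,0]],[0.04,[0.0042,0,0.024],[0,0,0]],[0.04,[0.0042,0,0.024],[0,0,0]],[0.04,[0,0,0],[0,0,0]],[0.04,[0,0,0],[0,0,0]],[0.04,[0,0,0],[0,0,0]]])

```text
clock: 7.75
ee_pos: [0.6021, -0.0065, 0.0919]
ee_rot: [179.9, 10.0, 81.5]
force: [-0.4, 0.9, -1.5]
opening: 0.042
grip_force: 53.2
```

```bash
python3 - <<'E'
from h import *
s=observe();print(s["ee_pos"],s["ee_rot"],s["opening"],s["force"],s["joints"])
c=camera_params("wrist");cv2.imwrite("pics/w4.png",get_image("wrist")[:,:,::-1])
import pickle;pickle.dump((c,s),open("w4.pkl","wb"))
for p in((.601,-.006,.032),(.601,.0125,.032)):print(proj("wrist",p,c))
E
```

```text
[ 0.60212849 -0.00654013  0.09192276] [179.92566665   9.99403465  81.50271878] 0.041975934653272956 [-0.44249922  0.89405484 -1.47326866] [ -1.15722721  38.38055958  88.24939625 -12.11270083  55.19187259
  14.42337555]
[278.44528779 219.32751559]
[273.54415864 190.65873525]
```

View pics/w4.png

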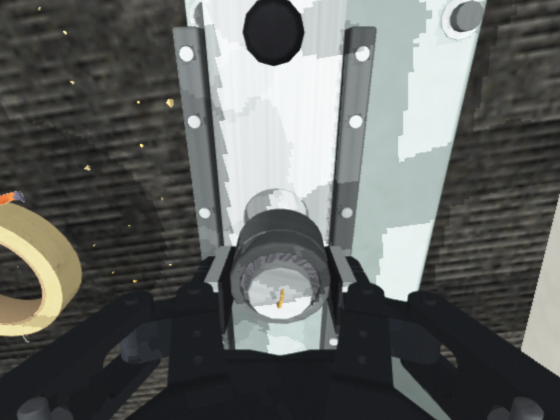

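The far arc of the nest rim is visible above the die, apex about (276,188), with edges near x=246 and x=307. The knob is at (274,31).

```bash
python3 - <<'E'
from h import *
from scipy.optimize import least_squares
import pickle;c,s=pickle.load(open("w4.pkl","rb"))
g=cv2.GaussianBlur(cv2.cvtColor(cv2.imread("pics/w4.png"),cv2.COLOR_BGR2GRAY),(0,0),.7).astype(int)
pts=[]
for u in range(252,300,3):
    col=g[178:212,u]; d=np.diff(col); j=np.argmin(d); 
    pts.append((u,178+j+.5,d[j]))
print(pts)
for v in range(194,214,4): print(v,g[v,236:262].tolist(),g[v,294:318].tolist())
Q=np.array([onz("wrist",u,v,.032,c)[:2] for u,v,d in pts if d<-12])
r=least_squares(lambda p:np.hypot(*(Q-p).T)-.0185,[.601,-.006],loss="soft_l1",f_scale=.0005);print(r.x,np.round(r.fun,4))
m=((g<60)*255).astype(np.uint8)[0:70,235:310];M=cv2.moments(m,True);k=(235+M["m10"]/M["m00"],M["m01"]/M["m00"]);print(k,onz("wrist",*k,.070,c))
E
```

```text
[(252, np.float64(196.5), np.int64(-24)), (255, np.float64(194.5), np.int64(-27)), (258, np.float64(192.5), np.int64(-30)), (261, np.float64(190.5), np.int64(-27)), (264, np.float64(210.5), np.int64(-35)), (267, np.float64(209.5), np.int64(-53)), (270, np.float64(209.5), np.int64(-60)), (273, np.float64(208.5), np.int64(-63)), (276, np.float64(208.5), np.int64(-61)), (279, np.float64(208.5), np.int64(-64)), (282, np.float64(208.5), np.int64(-68)), (285, np.float64(208.5), np.int64(-69)), (288, np.float64(209.5), np.int64(-66)), (291, np.float64(209.5), np.int64(-65)), (294, np.float64(210.5), np.int64(-59)), (297, np.float64(210.5), np.int64(-40))]
194 [232, 230, 229, 230, 231, 232, 232, 230, 229, 228, 229, 229, 229, 230, 230, 231, 230, 227, 220, 204, 182, 164, 155, 151, 148, 146] [214, 219, 231, 239, 243, 245, 245, 245, 244, 243, 242, 239, 230, 215, 207, 204, 202, 198, 196, 197, 197, 197, 196, 196]
198 [232, 230, 229, 229, 231, 232, 232, 231, 229, 228, 228, 228, 228, 222, 206, 183, 167, 161, 160, 160, 162, 164, 165, 165, 163, 163] [224, 216, 214, 216, 221, 227, 229, 220, 208, 201, 2
[... 368 characters left out ...]
, 221, 196, 166, 157, 162, 166, 167, 167, 167, 165, 164, 162, 162, 164, 165, 165, 164, 163] [235, 233, 229, 223, 219, 219, 219, 219, 217, 208, 186, 166, 171, 187, 196, 197, 196, 195, 195, 196, 196, 195, 195, 195]
210 [232, 231, 229, 228, 229, 230, 228, 214, 180, 143, 133, 149, 162, 166, 167, 167, 166, 165, 163, 161, 162, 163, 165, 164, 163, 160] [168, 179, 191, 202, 209, 214, 217, 218, 218, 216, 210, 191, 163, 156, 176, 191, 195, 195, 195, 196, 196, 195, 196, 196]
[ 0.59871686 -0.01645946] [ 0.0106  0.0109  0.0114  0.012  -0.0003 -0.0004 -0.0009 -0.0006 -0.0007
 -0.0007 -0.0005 -0.0002 -0.0003  0.0004  0.0006  0.0016]
(273.1730329742083, 30.922951354880837) [0.61346538 0.08859727 0.07      ]
```

```bash
python3 - <<'E'
from h import *
from scipy.optimize import least_squares
import pickle;c,s=pickle.load(open("w4.pkl","rb"))
p=[(255,194),(251,198),(247.5,202),(245,206),(243.7,210),(258,192.5),(261,190.5),(305,202),(307,206),(308.3,210)]
Q=np.array([onz("wrist",u,v,.032,c)[:2] for u,v in p])
r=least_squares(lambda p:np.hypot(*(Q-p).T)-.0185,[.601,-.006]);print(r.x,np.round(r.fun,4))
r=least_squares(lambda p:np.hypot(*(Q-p[:2]).T)-p[2],[.601,-.006,.0185]);print(r.x)
E
```

```text
[ 0.60011091 -0.00351073] [-0.0001 -0.0001  0.0002  0.0006  0.0008 -0.0004 -0.0003  0.0002  0.0003
  0.0005]
[ 0.59976992 -0.0051711   0.01956212]
```

Emit:
drive_tool(deltas=[[0.04,[0.0013,-0.0018,0],[0,0,0]],[0.04,[0,0,0],[0,0,0]],[0.04,[0.0007,0,0.004],[0,0,0]],[0.04,[0.0007,0,0.004],[0,0,0]],[0.04,[0.0007,0,0.004],[0,0,0]],[0.04,[0.0007,0,0.004],[0,0,0]],[0.04,[0.0004,0,0.002],[0,0,0]],[0.04,[0.0004,0,0.002],[0,0,0]],[0.04,[0,0,0],[0,0,0]],[0.04,[0,0,0],[0,0,0]]])

```text
clock: 8.63
ee_pos: [0.6, -0.0054, 0.0699]
ee_rot: [-180.0, 10.0, 81.5]
force: [0.4, -0.1, -2.4]
opening: 0.0419
grip_force: 53.2
```

Emit:
drive_tool(deltas=[[0.04,[0.0003,0,0.0015],[0,0,0]],[0.04,[0.0003,0,0.0015],[0,0,0]],[0.04,[0.0002,0,0.001],[0,0,0]],[0.04,[0.0002,0,0.001],[0,0,0]],[0.04,[0.0001,0,0.0005],[0,0,0]],[0.04,[0,0,0],[0,0,0]],[0.04,[0,0,0],[0,0,0]],[0.04,[0,0,0],[0,0,0]],[0.04,[0,0,0],[0,0,0]],[0.04,[0,0,0],[0,0,0]]])

```text
clock: 9.47
ee_pos: [0.6001, -0.0052, 0.0645]
ee_rot: [180.0, 10.0, 81.5]
force: [-0.1, -0.1, -2.5]
opening: 0.0419
grip_force: 53.2
```

Emit:
drive_tool(deltas=[[0.04,[0.0001,0,0.0005],[0,0,0]],[0.04,[0.0001,0,0.0005],[0,0,0]],[0.04,[0,0,0.0005],[0,0,0]],[0.04,[0,0,0],[0,0,0]],[0.04,[0,0,0],[0,0,0]],[0.04,[0,0,0],[0,0,0]],[0.065,[0,0,0],[0,0,0]],[0.065,[0,0,0],[0,0,0]],[0.065,[0,0,0],[0,0,0]],[0.065,[0,0,0],[0,0,0]]])

```text
clock: 10.3
ee_pos: [0.6001, -0.0053, 0.0628]
ee_rot: [-180.0, 10.0, 81.5]
force: [-0.0, 0.2, -0.1]
opening: 0.0651
grip_force: 0.0
```

```bash
python3 - <<'E'
from h import *
s=observe();print(s["ee_pos"],s["ee_rot"],s["opening"],s["force"])
c=camera_params("wrist");cv2.imwrite("pics/w5.png",get_image("wrist")[:,:,::-1])
import pickle;pickle.dump((c,s),open("w5.pkl","wb"))
E
```

```text
[ 0.60007661 -0.00532318  0.06281161] [-179.99905996    9.99987465   81.47815139] 0.06513237297920914 [-0.00418976  0.24670236 -0.13410541]
```

View pics/w5.png

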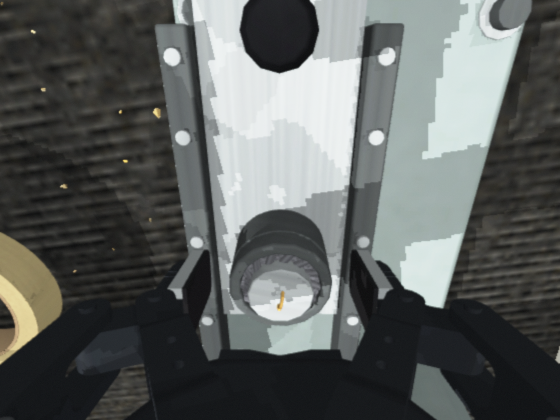

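The die stands upright in the nest, free of the pads (opening 65 mm, no force), at about (281,285). Its origin works out near z 0.022, so it's seated. Next I lift, close and go round behind the knob.

Emit:
drive_tool(deltas=[[0.065,[-0.0048,0,-0.0271],[0,0,0]],[0.065,[-0.0048,0,-0.0271],[0,0,0]],[0.0,[0.0335,0,-0.0059],[0,0,0]],[0.0,[0.0335,0,-0.0059],[0,0,0]],[0.0,[0.0335,0,-0.0059],[0,0,0]],[0.0,[0.0335,0,-0.0059],[0,0,0]],[0.0,[0,0,0],[0,0,0]],[0.0,[0.0042,0,0.0236],[0,0,0]],[0.0,[0.0042,0,0.0236],[0,0,0]],[0.0,[0,0,0],[0,0,0]]])

```text
clock: 11.18
ee_pos: [0.618, 0.1291, 0.0661]
ee_rot: [-179.7, 10.1, 81.6]
force: [-1.8, -0.4, 0.2]
opening: -0.0002
grip_force: 0.0
```

Emit:
drive_tool(deltas=[[0.0,[-0.0074,0,-0.001],[0,0,0]],[0.0,[-0.0049,0,0.0009],[0,0,0]],[0.0,[-0.0049,0,0.0009],[0,0,0]],[0.0,[-0.0074,0,0.0013],[0,0,0]],[0.0,[-0.0099,0,0.0017],[0,0,0]],[0.0,[-0.0118,0,0.0021],[0,0,0]],[0.0,[-0.0118,0,0.0021],[0,0,0]],[0.0,[-0.0118,0,0.0021],[0,0,0]],[0.0,[-0.0118,0,0.0021],[0,0,0]],[0.0,[-0.0089,0,0.0016],[0,0,0]]])

```text
clock: 12.02
ee_pos: [0.6064, 0.037, 0.0722]
ee_rot: [-180.0, 10.0, 81.4]
force: [3.1, 3.2, 1.7]
opening: -0.0002
grip_force: 1.7
```

Emit:
drive_tool(deltas=[[0.0,[-0.0045,0,0.002],[0,0,0]],[0.0,[-0.0049,0,0.0014],[0,0,0]],[0.0,[-0.0049,0,0.0009],[0,0,0]],[0.0,[-0.003,0,0.0005],[0,0,0]],[0.0,[-0.003,0,0.0005],[0,0,0]],[0.0,[-0.002,0,0.0003],[0,0,0]],[0.0,[-0.001,0,0.0002],[0,0,0]],[0.0,[-0.001,0,0.0002],[0,0,0]],[0.0,[0,0,0],[0,0,0]],[0.0,[0,0,0],[0,0,0]]])

```text
clock: 12.85
ee_pos: [0.6028, 0.014, 0.0704]
ee_rot: [-180.0, 10.0, 81.5]
force: [-0.6, 0.5, -0.6]
opening: 0.0001
grip_force: 0.5
```

Emit:
drive_tool(deltas=[[0.0,[-0.001,0,0.0002],[0,0,0]],[0.0,[-0.001,0,0.0002],[0,0,0]],[0.0,[-0.001,0,0.0002],[0,0,0]],[0.0,[-0.001,0,0.0002],[0,0,0]],[0.0,[-0.001,0,0.0002],[0,0,0]],[0.0,[-0.001,0,0.0002],[0,0,0]],[0.0,[-0.0005,0,0.0001],[0,0,0]],[0.0,[0,0,0],[0,0,0]],[0.0,[0,0,0],[0,0,0]],[0.0,[0,0,0],[0,0,0]]])

```text
clock: 13.68
ee_pos: [0.602, 0.0073, 0.0703]
ee_rot: [180.0, 10.0, 81.5]
force: [-0.5, 1.8, 0.1]
opening: 0.0003
grip_force: 0.4
```

Emit:
drive_tool(deltas=[[0.0,[-0.001,0,0.0002],[0,0,0]],[0.0,[-0.001,0,0.0002],[0,0,0]],[0.0,[-0.001,0,0.0002],[0,0,0]],[0.0,[-0.001,0,0.0002],[0,0,0]],[0.0,[0,0,0],[0,0,0]],[0.0,[0,0,0],[0,0,0]],[0.0,[0,0,0],[0,0,0]],[0.0,[0,0,0],[0,0,0]],[0.0,[0,0,0],[0,0,0]],[0.0,[0,0,0],[0,0,0]]])

```text
clock: 14.52
ee_pos: [0.6014, 0.0033, 0.0702]
ee_rot: [180.0, 10.0, 81.5]
force: [0.3, 0.4, 0.2]
opening: -0.0003
grip_force: 0.2
```

Emit:
drive_tool(deltas=[[0.0,[-0.001,0,0.0002],[0,0,0]],[0.0,[-0.001,0,0.0002],[0,0,0]],[0.0,[-0.001,0,0.0002],[0,0,0]],[0.0,[-0.001,0,0.0002],[0,0,0]],[0.0,[0,0,0],[0,0,0]],[0.0,[0,0,0],[0,0,0]],[0.0,[0,0,0],[0,0,0]],[0.0,[0,0,0],[0,0,0]],[0.0,[0,0,0],[0,0,0]],[0.0,[0,0,0],[0,0,0]]])

```text
clock: 15.35
ee_pos: [0.6011, 0.0008, 0.0702]
ee_rot: [180.0, 9.9, 81.5]
force: [0.9, 17.6, 3.3]
opening: 0.0001
grip_force: 8.5
```

Emit:
drive_tool(deltas=[[0.0,[0.0148,0,-0.0026],[0,0,0]],[0.0,[0.0148,0,-0.0026],[0,0,0]],[0.0,[-0.007,0,-0.039],[0,0,0]],[0.0,[-0.007,0,-0.039],[0,0,0]],[0.0,[-0.007,0,-0.039],[0,0,0]],[0.0,[-0.007,0,-0.039],[0,0,0]],[0.085,[-0.007,0,-0.039],[0,0,0]],[0.085,[-0.007,0,-0.039],[0,0,0]],[0.085,[-0.007,0,-0.039],[0,0,0]],[0.085,[-0.007,0,-0.039],[0,0,0]]])

```text
clock: 16.18
ee_pos: [0.6045, 0.0292, 0.3893]
ee_rot: [180.0, 10.0, 81.5]
force: [0.4, -0.1, 0.3]
opening: 0.0485
grip_force: 0.0
```

Emit:
drive_tool(deltas=[[0.085,[0,0,0],[0,5,0]],[0.085,[0,0,0],[0,5,0]],[0.085,[0,0,0],[0,0,-7]],[0.085,[0,0,0],[0,0,-7]],[0.085,[0,0,0],[0,0,-7]],[0.085,[0,0,0],[0,0,-7]],[0.085,[0,0,0],[0,0,-7]],[0.085,[0,0,0],[0,0,-7]],[0.085,[0,0,0],[0,0,-7]],[0.085,[0,0,0],[0,0,-7]]])

```text
clock: 17.02
ee_pos: [0.605, 0.0291, 0.387]
ee_rot: [-180.0, -0.0, 137.9]
force: [-0.1, -0.1, -0.1]
opening: 0.0845
grip_force: 0.0
```

Emit:
drive_tool(deltas=[[0.085,[0,0,0],[0,0,-7]],[0.085,[0,0,0],[0,0,-7]],[0.085,[0,0,0],[0,0,-7]],[0.085,[0,0,0],[0,0,-7]],[0.085,[0,0,0],[0,0,-6.5]],[0.085,[0.01,-0.022,0],[0,0,0]],[0.085,[0.01,-0.022,0],[0,0,0]],[0.085,[0.01,-0.022,0],[0,0,0]],[0.085,[0.01,-0.022,0],[0,0,0]],[0.085,[0,0,0],[0,0,0]]])

```text
clock: 17.85
ee_pos: [0.5515, -0.0552, 0.3873]
ee_rot: [-179.9, -0.0, 171.9]
force: [0.7, -0.1, 0.5]
opening: 0.0853
grip_force: 0.0
```

```bash
python3 - <<'E'
from h import *
s=observe();print(s["ee_pos"],s["ee_rot"],s["joints"])
c=camera_params("wrist");a=get_image("wrist");cv2.imwrite("pics/w6.png",a[:,:,::-1])
t=get_image("top");cv2.imwrite("pics/t6.png",t[:,:,::-1])
import pickle;pickle.dump((c,s),open("w6.pkl","wb"))
b=np.zeros((600,800,3),np.uint8);b[:315,:420]=cv2.resize(a,(420,315));b[:480,430:]=cv2.resize(t[140:270,240:340],(370,480))
cv2.imwrite("pics/c6.png",b[:,:,::-1])
for n,p in(("grip",(.460,-.148,.301)),("piv",(.5978,-.1673,.195)),("ram",(.5845,-.119,.27)),("knob",(.5975,-.025,.072))):print(n,proj("wrist",p,c),proj("top",p))
E
```

```text
[ 0.55149199 -0.05523712  0.3872836 ] [-1.79929355e+02 -4.95438092e-02  1.71895152e+02] [-1.18508093e+01  1.65683597e+01  7.49490350e+01 -7.37550248e-02
  8.85274290e+01 -9.37440675e+01]
grip [108.07224618 101.43812932] [344.04359099 219.86045545]
piv [179.79170576 245.05492393] [342.36092067 187.23355532]
ram [206.52808236 258.11448304] [331.76142857 184.49613375]
knob [305.34179524 197.5863712 ] [298.90374203 196.82120521]
```

View pics/c6.png

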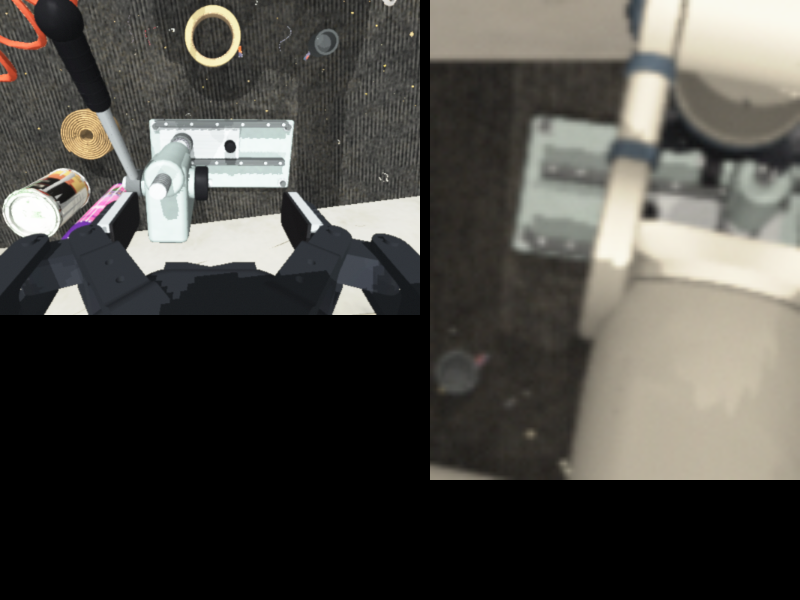

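The wrist view shows the handle with its ball at crop (57,15) and grip from about (67,40) to (102,108). The knob at (230,146) agrees with my prediction, and the ram top is at about (162,186).

```bash
python3 - <<'E'
from h import *
import pickle;c,s=pickle.load(open("w6.pkl","rb"))
im=cv2.imread("pics/w6.png");g=cv2.cvtColor(im,cv2.COLOR_BGR2GRAY)
print("ram",onz("wrist",215,248.5,.27,c))
m=((im.max(2)<48)*255).astype(np.uint8)[:160,40:170]
n,l,st,ce=cv2.connectedComponentsWithStats(m);i=1+st[1:,4].argmax();print(st[i])
X=np.array([.99,-.141,0]);Y=np.array([.141,.99,0])
for v in (55,70,85,100,115,130,140):
    u=np.where(l[v]==i)[0]+40
    if len(u): 
        o,d=ray("wrist",(u.min()+u.max())/2,v,c)
        # intersect with vertical plane press y=-46 variations: report press coords at the plane
        O=np.array([.5845,-.119,0]);t=(-.046-(o-O)@Y)/(d@Y);p=o+d*t
        print(v,u.min(),u.max(),"press x",((p-O)@X).round(4),"z",p[2].round(4), "exp z",(.195+(.02-(p-O)@X)*np.tan(.65)).round(4))
E
```

```text
ram [ 0.57722891 -0.11058587  0.27      ]
[   5    0  103  149 6644]
55 70 115 press x -0.1435 z 0.3116 exp z 0.3193
70 77 121 press x -0.1363 z 0.3069 exp z 0.3138
85 86 128 press x -0.1287 z 0.3001 exp z 0.3081
100 94 134 press x -0.1203 z 0.2939 exp z 0.3017
115 102 141 press x -0.1112 z 0.2865 exp z 0.2947
130 110 146 press x -0.1012 z 0.2799 exp z 0.2872
140 113 147 press x -0.0943 z 0.2787 exp z 0.2819
```

Emit:
drive_tool(deltas=[[0.085,[0.0195,-0.0254,0],[0,0,0]],[0.085,[0.0195,-0.0254,0],[0,0,0]],[0.085,[0.0195,-0.0254,0],[0,0,0]],[0.085,[0.0195,-0.0254,0],[0,0,0]],[0.085,[0,0,0],[0,0,0]],[0.085,[0,0,0.02],[0,0,0]],[0.085,[0,0,0.02],[0,0,0]],[0.085,[0,0,0.02],[0,0,0]],[0.085,[0,0,0],[0,0,0]],[0.085,[0,0,0],[0,0,0]]])

```text
clock: 18.78
ee_pos: [0.4621, -0.1423, 0.3269]
ee_rot: [180.0, -0.1, 172.0]
force: [0.6, -0.0, 0.2]
opening: 0.0847
grip_force: 0.0
```

```bash
python3 - <<'E'
from h import *
s=observe();print(s["ee_pos"],s["ee_rot"],s["force"])
c=camera_params("wrist");a=get_image("wrist");cv2.imwrite("pics/w7.png",a[:,:,::-1])
import pickle;pickle.dump((c,s),open("w7.pkl","wb"))
print(proj("wrist",(.460,-.145,.301),c))
E
```

```text
[ 0.462105   -0.14229007  0.32687645] [ 1.79963640e+02 -9.58224303e-02  1.72035335e+02] [ 0.55167497 -0.04371136  0.22674904]
[272.07772655 256.68844403]
```

View pics/w7.png

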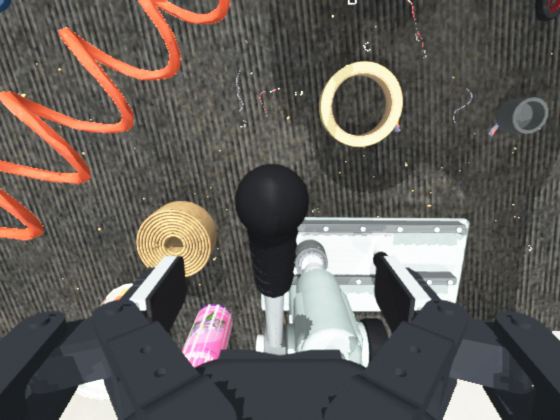

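Emit:
drive_tool(deltas=[[0.085,[0.0015,-0.004,0.0115],[0,0,0]],[0.085,[0,0,0.0115],[0,0,0]],[0.085,[0,0,0],[0,0,0]],[0.02,[0,0,0],[0,0,0]],[0.02,[0,0,0],[0,0,0]],[0.02,[0,0,0],[0,0,0]],[0.02,[0,0,0],[0,0,0]],[0.02,[0,0,0],[0,0,0]],[0.02,[0,0,0],[0,0,0]],[0.02,[0,0,0],[0,0,0]]], grip_force=60)

```text
clock: 19.67
ee_pos: [0.4597, -0.1457, 0.3043]
ee_rot: [179.9, -0.0, 172.0]
force: [0.5, 12.4, 4.3]
opening: 0.0207
grip_force: 38.0
```

Emit:
drive_tool(deltas=[[0.02,[0,0,0],[0,0,0]],[0.02,[0,0,0],[0,0,0]],[0.02,[0,0,0],[0,0,0]],[0.02,[0,0,0],[0,0,0]],[0.02,[0,0,0],[0,0,0]],[0.02,[0,0,0],[0,0,0]],[0.02,[0,0,0],[0,0,0]],[0.02,[0,0,0],[0,0,0]],[0.02,[0,0,0],[0,0,0]],[0.02,[0,0,0],[0,0,0]]])

```text
clock: 20.5
ee_pos: [0.4597, -0.1457, 0.3043]
ee_rot: [179.9, -0.0, 172.0]
force: [0.2, 12.0, 3.8]
opening: 0.0206
grip_force: 38.0
```

Emit:
drive_tool(deltas=[[0.02,[0.0058,0.0015,0.0087],[0,0,0]],[0.02,[0.0058,0,0.0087],[0,0,0]],[0.02,[0.0048,0,0.0094],[0,0,0]],[0.02,[0.0048,0,0.0094],[0,0,0]],[0.02,[0.0036,0,0.0099],[0,0,0]],[0.02,[0.0036,0,0.0099],[0,0,0]],[0.02,[0.0024,0,0.0102],[0,0,0]],[0.02,[0.0024,0,0.0102],[0,0,0]],[0.02,[0.0012,0,0.0104],[0,0,0]],[0.02,[0.0012,0,0.0104],[0,0,0]]])

```text
clock: 21.33
ee_pos: [0.425, -0.1404, 0.207]
ee_rot: [-180.0, 0.1, 172.0]
force: [2.3, 3.7, 6.9]
opening: 0.0208
grip_force: 36.2
```

Emit:
drive_tool(deltas=[[0.02,[-0.0001,0,0.0105],[0,0,0]],[0.02,[-0.0001,0,0.0105],[0,0,0]],[0.02,[-0.0014,0,0.0104],[0,0,0]],[0.02,[-0.0014,0,0.0104],[0,0,0]],[0.02,[-0.0026,0,0.0102],[0,0,0]],[0.02,[-0.0026,0,0.0102],[0,0,0]],[0.02,[-0.0025,0,0.0065],[0,0,0]],[0.02,[-0.0025,0,0.0065],[0,0,0]],[0.02,[-0.0025,0,0.0065],[0,0,0]],[0.02,[0,0,0],[0,0,0]]])

```text
clock: 22.17
ee_pos: [0.4406, -0.1427, 0.1248]
ee_rot: [180.0, -0.0, 172.0]
force: [-3.5, 1.6, 12.1]
opening: 0.0205
grip_force: 40.3
```

Emit:
drive_tool(deltas=[[0.02,[-0.0009,0,0.0018],[0,0,0]],[0.02,[-0.0009,0,0.0018],[0,0,0]],[0.02,[-0.0009,0,0.0018],[0,0,0]],[0.02,[0,0,0],[0,0,0]],[0.02,[0,0,0],[0,0,0]],[0.02,[0,0,0],[0,0,0]],[0.02,[0,0,0],[0,0,0]],[0.02,[0,0,0],[0,0,0]],[0.02,[0,0,0],[0,0,0]],[0.02,[0,0,0],[0,0,0]]])

```text
clock: 23.0
ee_pos: [0.4428, -0.143, 0.1202]
ee_rot: [-180.0, -0.0, 172.0]
force: [-5.4, 1.6, 11.9]
opening: 0.0206
grip_force: 40.8
```

Emit:
drive_tool(deltas=[[0.02,[-0.0009,0,0.0018],[0,0,0]],[0.02,[-0.0009,0,0.0018],[0,0,0]],[0.02,[0,0,0],[0,0,0]],[0.02,[0,0,0],[0,0,0]],[0.02,[0,0,0],[0,0,0]],[0.02,[0,0,0],[0,0,0]],[0.02,[0,0,0],[0,0,0]],[0.02,[0,0,0],[0,0,0]],[0.02,[0,0,0],[0,0,0]],[0.02,[0,0,0],[0,0,0]]])

```text
clock: 23.83
ee_pos: [0.4446, -0.1433, 0.1166]
ee_rot: [-180.0, -0.0, 172.0]
force: [-5.3, 0.5, 12.6]
opening: 0.0205
grip_force: 41.2
```

Emit:
drive_tool(deltas=[[0.02,[-0.0009,0,0.0018],[0,0,0]],[0.02,[-0.0009,0,0.0018],[0,0,0]],[0.02,[-0.0009,0,0.0018],[0,0,0]],[0.02,[0,0,0],[0,0,0]],[0.02,[0,0,0],[0,0,0]],[0.02,[0,0,0],[0,0,0]],[0.02,[0,0,0],[0,0,0]],[0.02,[0,0,0],[0,0,0]],[0.02,[0,0,0],[0,0,0]],[0.02,[0,0,0],[0,0,0]]])

```text
clock: 24.67
ee_pos: [0.4473, -0.1437, 0.1114]
ee_rot: [-180.0, 0.0, 172.0]
force: [-6.6, 0.8, 15.2]
opening: 0.0208
grip_force: 42.2
```

Emit:
drive_tool(deltas=[[0.02,[-0.0009,0,0.0018],[0,0,0]],[0.02,[-0.0009,0,0.0018],[0,0,0]],[0.02,[0,0,0],[0,0,0]],[0.02,[0,0,0],[0,0,0]],[0.02,[0,0,0],[0,0,0]],[0.02,[0,0,0],[0,0,0]],[0.02,[0,0,0],[0,0,0]],[0.02,[0,0,0],[0,0,0]],[0.02,[0,0,0],[0,0,0]],[0.02,[0,0,0],[0,0,0]]])

```text
clock: 25.5
ee_pos: [0.4493, -0.144, 0.108]
ee_rot: [-180.0, 0.0, 172.0]
force: [-6.2, 0.8, 19.1]
opening: 0.0209
grip_force: 43.0
```

Emit:
drive_tool(deltas=[[0.02,[-0.0009,0,0.0018],[0,0,0]],[0.02,[-0.0009,0,0.0018],[0,0,0]],[0.02,[-0.0009,0,0.0018],[0,0,0]],[0.02,[0,0,0],[0,0,0]],[0.02,[0,0,0],[0,0,0]],[0.02,[0,0,0],[0,0,0]],[0.02,[0,0,0],[0,0,0]],[0.02,[0,0,0],[0,0,0]],[0.02,[0,0,0],[0,0,0]],[0.02,[0,0,0],[0,0,0]]])

```text
clock: 26.33
ee_pos: [0.4523, -0.1445, 0.1028]
ee_rot: [-180.0, 0.1, 172.0]
force: [-5.9, 2.5, 24.7]
opening: 0.0206
grip_force: 44.5
```

```bash
python3 - <<'E'
from h import *
s=observe();print(s["clock"],s["force"],s["torque"])
c=camera_params("wrist");im=get_image("wrist")[:,:,::-1].copy();cv2.imwrite("pics/w8.png",im)
O=np.array([.5845,-.119,0]);X=np.array([.99,-.141,0]);Y=np.array([.141,.99,0]);Z=np.array([0,0,1])
# plane press y through the grip
g0=s["ee_pos"];yl=(g0-O)@Y;print("yl",yl)
for q in(1.0,1.1,1.2,1.3):
    f=.65-q;b=O+X*(.02-.217*np.cos(f))+Y*yl+Z*(.195+.217*np.sin(f));print(q,proj("wrist",b,c).round(1), "r",14.5e-3*325/(np.array(c["world_to_cam"])@np.r_[b,1])[2])
g=im.max(2);m=((g<30)*255).astype(np.uint8);m[300:]=0
n,l,st,ce=cv2.connectedComponentsWithStats(m)
for i in np.argsort(-st[1:,4])[:4]+1:print(st[i],ce[i])
print(cv2.HoughCircles(cv2.GaussianBlur(g,(0,0),1.5)[120:320,200:340],cv2.HOUGH_GRADIENT,1,20,param1=50,param2=12,minRadius=17,maxRadius=40))
E
```

```text
26.3333 [-5.89684183  2.54058469 24.70995791] [ 0.28198224  0.51506335 -0.14718602]
yl -0.04384459610982914
1.0 [277.4 156.4] r 46.30587882085124
1.1 [277.8 172. ] r 38.22229466079876
1.2 [278.1 187.7] r 32.626362466954035
1.3 [278.3 203.3] r 28.56110254185459
[254 285   4  14  25] [255.48 289.96]
[255 265   3  17  24] [255.625      273.54166667]
[371  55   1   6   6] [371.   57.5]
[361  96   1   4   4] [361.   97.5]
[[[ 82.5  65.5  33.8]
  [ 39.5  88.5  32.7]
  [ 71.5  47.5  37.1]
  [ 56.5  32.5  26.8]
  [ 73.5   3.5  30.2]
  [ 31.5  30.5  29.3]
  [ 40.5 114.5  33.8]
  [ 86.5 118.5  37.2]
  [  9.5  70.5  33.8]
  [ 20.5  98.5  23.6]
  [ 38.5 136.5  37.2]
  [ 79.5  97.5  37.1]
  [ 22.5 123.5  19.4]
  [ 42.5  52.5  26. ]
  [ 55.5  68.5  23.8]
  [ 78.5  28.5  17.7]
  [135.5 103.5  19.1]]]
```

```bash
python3 - <<'E'
from h import *
g=cv2.imread("pics/w8.png").max(2).astype(np.float32)
sd=lambda a,k:np.sqrt(np.maximum(cv2.blur(a*a,(k,k))-cv2.blur(a,(k,k))**2,0))
S=sd(g,7)
print("col mean",cv2.blur(g,(5,3))[110:300:4,276].astype(int).tolist());print("col sd",S[110:300:4,276].astype(int).tolist())
for v in(160,180,190,200,215):print(v,cv2.blur(g,(3,5))[v,220:340:4].astype(int).tolist(),S[v,220:340:4].astype(int).tolist())
E
```

```text
col mean [98, 101, 102, 103, 98, 97, 107, 120, 120, 103, 119, 64, 51, 54, 58, 71, 76, 70, 62, 57, 51, 47, 45, 66, 81, 81, 81, 82, 82, 66, 78, 82, 82, 82, 82, 75, 64, 79, 79, 79, 78, 77, 73, 69, 73, 75, 73, 73]
col sd [5, 8, 9, 6, 4, 4, 9, 10, 7, 8, 12, 28, 2, 1, 5, 7, 6, 6, 4, 3, 2, 1, 5, 13, 7, 7, 7, 6, 8, 8, 11, 6, 5, 4, 4, 7, 7, 9, 2, 2, 2, 2, 5, 6, 6, 2, 2, 1]
160 [105, 78, 125, 81, 70, 133, 116, 92, 116, 119, 95, 52, 49, 52, 53, 53, 52, 50, 49, 48, 64, 112, 107, 77, 98, 92, 80, 93, 101, 102] [19, 19, 17, 22, 24, 16, 16, 9, 8, 14, 30, 18, 5, 2, 1, 1, 2, 2, 4, 11, 21, 24, 24, 12, 5, 10, 4, 8, 5, 6]
180 [155, 105, 91, 128, 111, 107, 125, 103, 44, 47, 48, 50, 55, 59, 66, 72, 65, 56, 52, 50, 46, 46, 41, 88, 107, 117, 118, 85, 75, 119] [17, 21, 14, 10, 9, 10, 6, 27, 17, 1, 1, 2, 2, 3, 5, 5, 6, 3, 1, 1, 1, 1, 9, 32, 6, 8, 11, 14, 16, 14]
190 [104, 128, 106, 118, 115, 91, 121, 102, 40, 45, 44, 45, 48, 49, 51, 52, 51, 48, 47, 45, 43, 39, 38, 73, 108, 102, 109, 111, 72, 113] [22, 8, 8, 11, 11, 8, 15, 33, 16, 2, 1, 1, 1, 2, 2, 2, 2, 2, 1, 1, 1, 1, 6, 27, 9, 8, 12, 15, 13, 21]
200 [73, 120, 88, 92, 119, 98, 113, 139, 105, 34, 36, 41, 46, 50, 53, 61, 57, 51, 47, 40, 35, 32, 78, 105, 104, 113, 120, 125, 81, 81] [18, 16, 13, 16, 10, 8, 16, 10, 40, 21, 3, 3, 4, 7, 11, 15, 14, 10, 6, 4, 3, 16, 37, 13, 5, 3, 8, 13, 21, 16]
215 [112, 113, 137, 102, 100, 111, 105, 101, 107, 66, 40, 46, 53, 67, 82, 93, 81, 67, 55, 45, 43, 57, 122, 104, 125, 113, 81, 129, 98, 67] [14, 17, 13, 12, 9, 7, 8, 5, 7, 33, 3, 3, 5, 7, 7, 3, 7, 6, 5, 3, 3, 38, 13, 9, 15, 19, 15, 17, 24, 16]
```

Emit:
drive_tool(deltas=[[0.02,[0,0,0],[0,0,0]],[0.02,[0,0,0],[0,0,0]],[0.02,[0,0,0],[0,0,0]],[0.02,[0,0,0],[0,0,0]],[0.02,[0,0,0],[0,0,0]],[0.02,[0,0,0],[0,0,0]],[0.02,[0,0,0],[0,0,0]],[0.02,[0,0,0],[0,0,0]],[0.02,[0,0,0],[0,0,0]],[0.02,[0,0,0],[0,0,0]]])

```text
clock: 27.22
ee_pos: [0.4523, -0.1444, 0.1028]
ee_rot: [-180.0, 0.1, 172.0]
force: [-5.2, 1.8, 25.0]
opening: 0.0205
grip_force: 44.5
```

```bash
python3 -c "
from rig import *
s=observe();print(s['force'],s['ee_pos'],s['grip_force']);print(sign_off())"
```

```text
[-5.19528546  1.82695815 25.00223285] [ 0.45226462 -0.14444938  0.102841  ] 44.479368925094604
the job is handed in; nothing more can be done
None
```

I handed the job in at about 27 s with the loaded die seated, the carriage pushed to its stop, and the gripper still holding the handle down at about 25 N; sign-off gave no verdict, and "back plate fully home" is inferred from the handle force rising past the pressing plateau, not seen.

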